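# Fit the pulleys of a bench polisher's belt drive and hold its tensioner back

### The job

Get this polisher's belt drive ready for a new belt. First put each loose pulley over the spindle that it matches, the blue one on the thick spindle with the blue disc and the orange one on the thin spindle with the orange disc, all the way down and let go. Then push the yellow tensioner arm by its red post back against its spring, past the click of its ratchet and on close to its back stop, and finish while holding it there with your fingers, so that the pawl does not carry it; leave the small glass dish, the plaster model, the bottle and the broken piece of plaster where they stand.

Things in the scene. Friction and masses are not known exactly. Their poses are not given: they have to be found in the camera images.
- blue_pulley_mid (a point): Centre (half-way up, 18 mm above the underside) of the loose blue pulley, standing upright on the desk, 0.12 kg: a grooved wheel 56 mm across and 14 mm high at the bottom, a round hub 34 mm across from there up to 36 mm (the part to grip), and a 22 mm hole right through along its z axis.
- orange_pulley_mid (a point): Centre (half-way up, 18 mm above the underside) of the loose orange pulley, standing upright on the desk, 0.07 kg: a grooved wheel 44 mm across and 14 mm high at the bottom, a round hub 28 mm across from there up to 36 mm (the part to grip), and a 14 mm hole right through along its z axis.
- drive: Belt drive fixed to the desk: green plate 170 (x) x 270 (y) x 12 mm; origin at the centre of its underside, x away from the robot, y to the left along the long side (it may be turned a little). It carries two spindles, between them the tensioner arm and, at the middle of its near side, the brass pawl. The arm's pivot pin, 52 mm high, is at x = +50, y = 0 mm.
- blue_seat (a point): Where the centre of the blue pulley is when it is fully down on its spindle: on the axis of the thick upright steel spindle (18 mm across, top 60 mm above the desk, bevelled), 33 mm above the desk. The pulley then stands on the blue disc, 15 mm above the desk. In the drive's frame x = +10, y = +105 mm.
- orange_seat (a point): Where the centre of the orange pulley is when it is fully down on its spindle: on the axis of the thin upright steel spindle (10 mm across, top 60 mm above the desk, bevelled), 33 mm above the desk. The pulley then stands on the orange disc, 15 mm above the desk. In the drive's frame x = +10, y = -105 mm.
- post (a point): Point 68 mm above the desk on the axis of the red upright push post at the end of the yellow arm, 90 mm from the arm's pivot. The post is 14 mm across, free from 45 to 89 mm above the desk; under it a white idler roller, 26 mm across. At rest it is 33 mm to the +y side of the drive's middle line and is pushed to the drive's -y; at the back stop it is 30 mm to the -y side.
- tensioner (a joint): Angle of the yellow arm about its upright pivot: 0 at rest, grows as the post is pushed to the drive's -y; back stop 0.72. Arm's angle from the drive's -x = this - 0.375. Its spring returns it to 0: at the post 5 N at rest, 10 N at the stop, a few N more from 0.28 to 0.5 where a pin on the arm pushes the pawl aside. At about 0.52 the pawl clicks in behind the pin and stops the arm from going back.
- pawl (a joint): Travel of the sprung brass pawl towards the drive's -x (m): 0 when home, pushed out to about 0.005 by the arm's pin just before the click, then snaps back to 0.
- dish_mid (a point): Centre of the small eight-sided glass dish, 38 mm across and 27 mm high: bystander, to be left alone.
- model_mid (a point): Centre of the cream plaster dental model, 54 x 68 x 35 mm: bystander, to be left alone.
- bottle_mid (a point): Centre of the brown bottle with a black cap, 42 mm across and 95 mm high: bystander, to be left alone.
- scrap_mid (a point): Centre of the broken white piece of plaster, 36 x 43 x 27 mm: bystander, to be left alone.
There are look-alikes about, which are no part of the job. Of the things that look like the part that bears blue_pulley_mid, take the one that is nearest to the robot's base at the start. Of the things shaped like the part that bears orange_pulley_mid, the orange one is meant.

How it is judged:
By the outcome, as a careful person would: the job done as asked, in the order asked, and still so for the second after the job is handed in, while the arm keeps its last pose, push and grip.
It also fails if it takes over 64 s, if anything falls off the work surface, if the arm or the gripper's body presses on something with over 40 N, if the wrist force passes 120 N, or if a joint passes its speed limit or range.

### The arm

A 6-joint arm with a two-finger parallel gripper is mounted at the origin on a cart in front of the work surface, level with it; the furniture and walls round the work are solid. World frame = base frame: x ahead of the robot, y to its left, z up, the work surface at z = 0. Lengths are in mm, angles in rad, forces in N, time in s.
With the tool pointing down it reaches from about 350 to 775 mm from the base axis. Payload 7.3 kg.
Tool frame: the origin (TCP) lies at the very end of the fingers, on their centre line; the grasp point (between the pads) lies 19 mm behind it; z points along the fingers, y is the line along which they close (so a half turn about z gives the same grasp; the last joint's range is limited). The gripper opens to 92 mm and grips with 3 to 60 N. Pads are 19 mm wide; open, the fingers measure 130 mm over their backs; the gripper's body (75 mm by 190 mm) begins 47 mm behind the grasp point.
Start: joints at [-1.4, 0.342, 1.524, -0, 1.275, -0.146], TCP at [163.574, -498.887, 226.741] pointing down, gripper open.
Joint ranges: [-2.53, 2.53], [-0.77, 2.02], [0.04, 2.7], [-1, 4.14], [0.28, 2.66], [-3.11, 3.11]. Speed limits (rad/s): [2.57, 2.57, 3.14, 3.14, 3.14, 3.14].

### API

Orientations are given as [roll, pitch, yaw] about the fixed x, y, z axes, in that order (R = Rz(yaw) Ry(pitch) Rx(roll)).
In Python, from plant import * gives the robot as it stands.
- The arm moves only by the tool arm_command, never from a script. Its arguments are lists of equal length, an entry for each row: "gripper": the finger opening in mm, from 0 to 91.8; "dp": the shift along the tool's x, y, z in units of 25 mm (1.0 is 25 mm), a list of three; "twist": the turn about the tool's z in units of 5 degrees (1.0 is 5 degrees). A call has exactly 5 rows; each row shifts and turns the commanded pose from where the row before left it, along the tool's axes as they then stand; what a row does not reach is not made up. A row lasts 1/8 s, in which the tool goes at most 62.5 mm and 10.7 degrees, less where a joint would pass 70% of its speed; a pose out of reach is approached as far as the arm can. A call is refused whole if a number of a shift passes 1 or a number of a turn 1, either way. A call with a gripper value outside its range is refused whole. The fingers move at their own pace and stop on an object; the grip force is fixed at half the most. Time passes only in rows, so rows that do not move let the fingers close, or fill a call up. It gives the time, the measured TCP pose, the force, the opening and the grip force at its end, in the units of the state.
- get_obs(): the state, without advancing time (a new reading comes with each control period).
- capture(name): name is "scene" or "top" or "wrist"; returns the picture (400x640x3 uint8, red, green, blue); there is no depth.
- get_calibration(name): a dict with "mtx" (3x3 intrinsics, pixels), "dist_coeffs" ([k1, k2, p1, p2, k3] as OpenCV has them; the pictures are not rectified), "position" and "attitude" of the camera in the world; the wrist camera has in their place "mount" (4x4, takes a point from camera to tool coordinates, whose origin is the TCP and whose axes are the flange's). Camera axes: x right, y down, z forward; pixel columns grow to the right and rows downward; lengths in mm; the calibration is good to about 2 mm. A picture is of the moment at which its call begins: read the wrist's pose just before it. get_calibration takes no time and is no camera call.
- close_job(): hands the job in; it is judged then, once.
The state is a dict: "time": time; "joint_positions": joint angles; "dq": joint speeds; "tau": joint torques, N m; "tool_pos": TCP position; "tcp_rot": TCP orientation; "contact_force": force on the tool from outside, world axes, zero at the start; "moment": the same for the moment, N m; "grip_width": finger opening in mm; "finger_force": force on a finger pad.
Only numpy, scipy, OpenCV 4.12 (cv2) and the standard library are available. Lean on these libraries where they do the work, as an engineer would, in place of code of your own. Each camera call takes 0.05 s, during which the arm holds its last target. There are 200 camera calls.

## Working session

There is one attempt and no reset: what is moved stays moved. The work goes in short steps, Python scripts to look and compute and a tool call to move; the robot and the scene stay as the last step left them, time stands still between calls to the robot, and variables do not carry over. Pictures are saved under pics/ and viewed, at most 10 in all, crops included, and the job is handed in when it is done.

Besides the shell and the picture viewer there is one more tool, called after "Call:" in YAML: its name, and indented under it one key for each argument. arm_command: Moves the arm, as the interface text tells. Its arguments: {"type":"object","properties":{"gripper":{"type":"array"},"dp":{"type":"array"},"twist":{"type":"array"}},"required":["gripper","dp","twist"]}

```bash
mkdir -p pics; ls
cat > h.py <<'E'
from plant import *
import numpy as np, cv2
from scipy.spatial.transform import Rotation as Ro
E
python3 - <<'E'
from h import *
o=get_obs(); print(o)
for n in("scene","top","wrist"):
    print(n,get_calibration(n))
a=capture("scene");b=capture("top")
np.save("a.npy",a);np.save("b.npy",b)
cv2.imwrite("pics/scene.png",a[...,::-1]);cv2.imwrite("pics/top.png",b[...,::-1])
E
```

```text
pics
{'time': 0.0, 'joint_positions': array([-1.39997322e+00,  3.42751209e-01,  1.52504853e+00, -2.66701605e-05,
        1.27536652e+00, -1.46015310e-01]), 'dq': array([-3.31978485e-05,  1.11270047e-03, -5.13763909e-05, -9.26172428e-04,
        1.97871625e-04, -2.07497595e-04]), 'tau': array([-5.58552238e-04, -4.31242812e+01, -2.44221586e+01,  7.18661374e-02,
        5.59503108e-02, -1.02998317e-04]), 'tool_pos': array([ 163.50575413, -498.45467313,  226.01916967]), 'tcp_rot': array([-3.14003207e+00, -2.03724895e-04,  3.16846046e-01]), 'contact_force': array([ 0.46548512, -0.47069537, -0.39351536]), 'moment': array([-0.05549488, -0.04338285,  0.03366514]), 'finger_force': 0.0, 'grip_width': 91.96006204039689}
scene {'mtx': array([[379.65863255,   0.        , 318.23219907],
       [  0.        , 379.65863255, 196.74452164],
       [  0.        ,   0.        ,   1.        ]]), 'dist_coeffs': array([-0.00714333,  0.        ,  0.        ,  0.        ,  0.        ]), 'position': array([ 28.65232167, 979.95223888, 605.08300469]), 'attitude': array([-2.05587489, -0.00923665, -2.66214478])}

[... 294 characters left out ...]
5660813, 948.3429612 ]), 'attitude': array([-2.96806855e+00,  1.29022355e-03, -1.54290642e+00])}
wrist {'mtx': array([[277.08344499,   0.        , 321.76987997],
       [  0.        , 277.08344499, 201.44194991],
       [  0.        ,   0.        ,   1.        ]]), 'dist_coeffs': array([0.00282765, 0.        , 0.        , 0.        , 0.        ]), 'mount': array([[ 1.52159172e-03, -9.50962920e-01, -3.09301164e-01,
         8.36156593e+01],
       [ 9.99998806e-01,  1.36326719e-03,  7.28006821e-04,
        -3.71796919e-01],
       [-2.70647365e-04, -3.09301902e-01,  9.50963858e-01,
        -1.57399588e+02],
       [ 0.00000000e+00,  0.00000000e+00,  0.00000000e+00,
         1.00000000e+00]])}
```

View pics/scene.png

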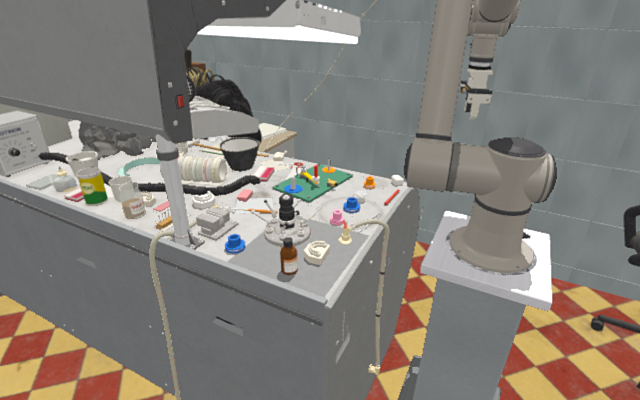

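View pics/top.png

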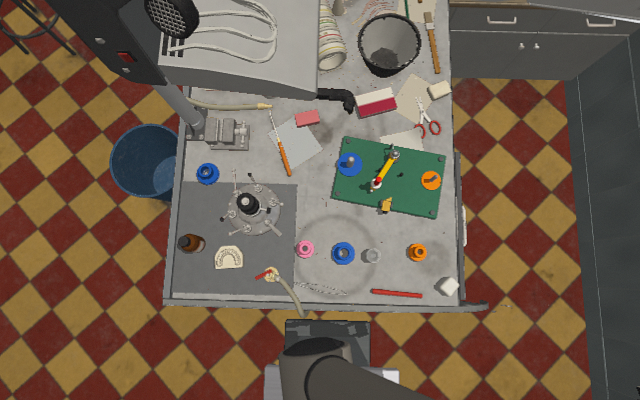

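The top view shows the blue pulley at (343,253) with the dish close by at (372,256). The orange pulley is at (418,252), the plate at about (390,176), the spindles at (349,162) and (431,181), and the red post at (376,183). The scene view shows the blue pulley at (352,204) and the orange one at (370,182). The far blue pulley at (208,173) is a decoy.

```bash
cat >> h.py <<'E'
def cam(n,o=None):
    c=get_calibration(n)
    if n=="wrist":
        T=np.eye(4);T[:3,:3]=Ro.from_euler("xyz",o["tcp_rot"]).as_matrix();T[:3,3]=o["tool_pos"];T=T@c["mount"]
        return c,T[:3,:3],T[:3,3]
    return c,Ro.from_euler("xyz",c["attitude"]).as_matrix(),c["position"]
def ray(C,uv):
    c,R,p=C;q=cv2.undistortPoints(np.array(uv,float).reshape(1,1,2),c["mtx"],c["dist_coeffs"]).ravel()
    d=R@np.array([q[0],q[1],1]);return p,d/np.linalg.norm(d)
def onz(C,uv,z):
    p,d=ray(C,uv);return p+d*(z-p[2])/d[2]
def proj(C,X):
    c,R,p=C;X=np.atleast_2d(np.array(X,float))
    return cv2.projectPoints((X-p)@R,np.zeros(3),np.zeros(3),c["mtx"],c["dist_coeffs"])[0].reshape(-1,2)
def tri(*rs):
    A=0;b=0
    for p,d in rs:
        M=np.eye(3)-np.outer(d,d);A=A+M;b=b+M@p
    return np.linalg.solve(A,b)
def blobs(im,lo,hi,mn=15):
    m=cv2.inRange(cv2.cvtColor(im,cv2.COLOR_RGB2HSV),np.array(lo),np.array(hi))
    n,l,s,c=cv2.connectedComponentsWithStats(m)
    return [(c[i].round(1).tolist(),s[i].tolist()) for i in range(1,n) if s[i][4]>=mn],m
BLUE=((100,150,60),(125,255,255));ORG=((8,190,120),(17,255,255));GRN=((65,90,30),(90,255,200));RED=((0,190,90),(4,255,255))
E
python3 - <<'E'
from h import *
a=np.load("a.npy");b=np.load("b.npy");S=cam("scene");T=cam("top")
for n,r in(("blue",BLUE),("org",ORG),("green",GRN)):
    print(n,"T",blobs(b,*r)[0],"S",blobs(a,*r)[0])
m=blobs(b,*GRN)[1];
n,l,s,c=cv2.connectedComponentsWithStats(m);k=1+np.argmax(s[1:,4]);pts=np.argwhere(l==k)[:,::-1].astype(np.float32)
P=np.array([onz(T,p,12)[:2] for p in pts],np.float32);print("plate",cv2.minAreaRect(P))
print("blue",onz(T,(343,253),30),"org",onz(T,(418,252),30),"dish",onz(T,(372,256),27),"post",onz(T,(376,183),68))
for n,t,s in(("blue",(343,253),(352,204)),("org",(418,252),(370,182))): print(n,tri(ray(T,t),ray(S,s)))
cr=cv2.resize(b[130:280,320:470][...,::-1],(600,600),interpolation=cv2.INTER_CUBIC);cv2.imwrite("pics/crop.png",cr)
E
```

```text
blue T [([349.5, 164.6], [338, 152, 25, 25, 389]), ([207.8, 173.6], [197, 163, 22, 22, 336]), ([342.8, 253.0], [332, 242, 22, 22, 312])] S [([292.8, 188.9], [284, 185, 19, 8, 98]), ([351.4, 204.4], [344, 198, 16, 14, 147]), ([234.2, 243.5], [225, 235, 20, 18, 241])]
org T [([284.0, 158.4], [278, 142, 13, 34, 104]), ([430.1, 180.4], [421, 171, 20, 19, 250]), ([416.7, 251.8], [409, 244, 17, 17, 201])] S [([369.0, 182.3], [364, 179, 10, 8, 46]), ([263.0, 211.0], [256, 210, 14, 3, 16])]
green T [([406.2, 8.4], [405, 0, 4, 18, 29]), ([390.2, 178.0], [332, 136, 113, 83, 5154])] S [([317.8, 184.3], [291, 165, 61, 37, 751]), ([310.2, 170.9], [307, 168, 6, 7, 28]), ([282.3, 186.0], [273, 179, 17, 15, 94])]
plate ((618.4957885742188, -134.3414306640625), (266.22393798828125, 167.4787139892578), 80.06204223632812)
blue [420.22110396 -20.50592368  30.        ] org [ 427.62090576 -201.41574794   30.        ] dish [415.10523121 -90.86371121  27.        ] post [586.58412073 -94.22730265  68.        ]
blue [420.78060947 -21.2973534   16.16228036]
org [ 428.32199852 -205.07927456   15.58073645]
```

View pics/crop.png

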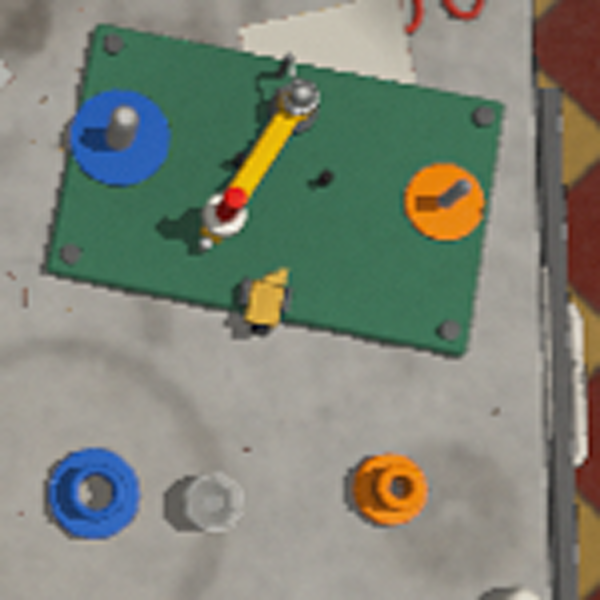

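```bash
cat >> h.py <<'E'
def plan(tgt,yaw,n=None):
    "tgt mm, yaw rad (nearest way) -> per-row dp, twist"
    o=get_obs();p=o["tool_pos"].copy();y=o["tcp_rot"][2]
    dy=(yaw-y+np.pi)%(2*np.pi)-np.pi;d=np.array(tgt,float)-p
    n=n or 5*int(np.ceil(max(np.linalg.norm(d)/24.5,abs(np.degrees(dy))/4.95)/5))
    tw=round(-np.degrees(dy)/5/n,2);rows=[]
    for i in range(n):
        t=np.array([[np.cos(y),np.sin(y),0],[np.sin(y),-np.cos(y),0],[0,0,-1]])
        r=np.round(t@((np.array(tgt)-p)/(n-i))/25,2);rows.append(r.tolist());p=p+t.T@(r*25);y-=np.radians(tw*5)
    print("from",o["tool_pos"].round(1),"yaw",round(o["tcp_rot"][2],3),"t",round(o["time"],2),"rows",n,"tw",tw)
    for i in range(0,n,5): print(rows[i:i+5])
E
python3 -c "
from h import *
plan((428,-203,120),1.396)"
```

```text
from [ 163.5 -498.5  226.1] yaw 0.317 t 0.1 rows 20 tw -0.62
[[0.69, -0.4, 0.21], [0.71, -0.36, 0.21], [0.73, -0.32, 0.21], [0.74, -0.28, 0.21], [0.76, -0.24, 0.21]]
[[0.77, -0.2, 0.21], [0.78, -0.16, 0.21], [0.78, -0.11, 0.21], [0.79, -0.07, 0.21], [0.79, -0.03, 0.21]]
[[0.79, 0.01, 0.21], [0.79, 0.06, 0.21], [0.79, 0.1, 0.22], [0.78, 0.14, 0.21], [0.77, 0.18, 0.22]]
[[0.76, 0.22, 0.21], [0.75, 0.27, 0.22], [0.73, 0.3, 0.21], [0.71, 0.35, 0.22], [0.69, 0.38, 0.21]]
```

Call:
arm_command:
  gripper: [60,60,60,60,60]
  dp:
    - [0.69,-0.4,0.21]
    - [0.71,-0.36,0.21]
    - [0.73,-0.32,0.21]
    - [0.74,-0.28,0.21]
    - [0.76,-0.24,0.21]
  twist: [-0.62,-0.62,-0.62,-0.62,-0.62]

```text
time: 0.72
tool_pos: [231.0, -423.6, 200.2]
tcp_rot: [3.141, 0.0, 0.591]
contact_force: [1.1, 0.9, -0.2]
grip_width: 59.7
finger_force: 0.0
```

Call:
arm_command:
  gripper: [60,60,60,60,60]
  dp:
    - [0.77,-0.2,0.21]
    - [0.78,-0.16,0.21]
    - [0.78,-0.11,0.21]
    - [0.79,-0.07,0.21]
    - [0.79,-0.03,0.21]
  twist: [-0.62,-0.62,-0.62,-0.62,-0.62]

```text
time: 1.35
tool_pos: [296.9, -350.0, 173.9]
tcp_rot: [3.141, 0.0, 0.862]
contact_force: [0.5, 0.2, 0.5]
grip_width: 60.3
finger_force: 0.0
```

Call:
arm_command:
  gripper: [60,60,60,60,60]
  dp:
    - [0.79,0.01,0.21]
    - [0.79,0.06,0.21]
    - [0.79,0.1,0.22]
    - [0.78,0.14,0.21]
    - [0.77,0.18,0.22]
  twist: [-0.62,-0.62,-0.62,-0.62,-0.62]

```text
time: 1.98
tool_pos: [362.8, -276.1, 147.2]
tcp_rot: [3.141, 0.0, 1.132]
contact_force: [-0.5, 0.3, 1.1]
grip_width: 59.9
finger_force: 0.0
```

Call:
arm_command:
  gripper: [60,60,60,60,60]
  dp:
    - [0.76,0.22,0.21]
    - [0.75,0.27,0.22]
    - [0.73,0.3,0.21]
    - [0.71,0.35,0.22]
    - [0.69,0.38,0.21]
  twist: [-0.62,-0.62,-0.62,-0.62,-0.62]

```text
time: 2.6
tool_pos: [428.6, -202.3, 120.4]
tcp_rot: [3.141, 0.0, 1.403]
contact_force: [-0.1, 0.1, -0.1]
grip_width: 59.9
finger_force: 0.0
```

```bash
cat >> h.py <<'E'
from scipy.optimize import minimize
def hullmask(C,discs,x,y,z0,sc=1):
    m=np.zeros((400,640),np.uint8);t=np.linspace(0,2*np.pi,48)
    for r,a,b in discs:
        P=np.concatenate([np.c_[x+r*np.cos(t),y+r*np.sin(t),0*t+z0+z] for z in(a,b)])
        h=cv2.convexHull(proj(C,P).astype(np.float32))
        cv2.fillConvexPoly(m,np.round(h*16).astype(np.int32),1,shift=4)
    return m
def snap(n,name):
    o=get_obs();C=cam(n,o);im=capture(n);cv2.imwrite("pics/%s.png"%name,im[...,::-1]);return C,im
def fitmask(C,M,discs,x0,z0=0,fz=False):
    M=(cv2.morphologyEx(M,cv2.MORPH_CLOSE,np.ones((5,5)))>0).astype(np.uint8)
    n,l,s,c=cv2.connectedComponentsWithStats(M);u=proj(C,[x0[0],x0[1],z0+discs[0][2]])[0]
    k=1+np.argmin(np.linalg.norm(c[1:]-u,axis=1)+1e4*(s[1:,4]<100))
    B=np.zeros_like(M);cs,_=cv2.findContours((l==k).astype(np.uint8),cv2.RETR_EXTERNAL,cv2.CHAIN_APPROX_NONE);cv2.drawContours(B,cs,-1,1,-1)
    f=lambda v:int(np.sum(hullmask(C,discs,v[0],v[1],v[2] if fz else z0)!=B))
    v0=[*x0,z0] if fz else list(x0)
    s=np.array([v0]+[[v0[j]+(6 if j==i else 0) for j in range(len(v0))] for i in range(len(v0))])
    r=minimize(f,v0,method="Nelder-Mead",options=dict(initial_simplex=s,xatol=.05,fatol=1))
    return r.x.round(2),r.fun,int(B.sum())
OP=[(22,0,14),(14,14,36)];BP=[(28,0,14),(17,14,36)]
E
python3 - <<'E'
from h import *
C,im=snap("wrist","w1")
M=blobs(im,*ORG)[1]
print(fitmask(C,M,OP,(428,-203)),fitmask(C,M,OP,(428,-203),0,True))
b=np.load("b.npy");T=cam("top");print(fitmask(T,blobs(b,*ORG)[1],OP,(428,-203)),fitmask(T,blobs(b,*BLUE)[1],BP,(420,-20)))
E
```

```text
(array([ 428.43, -201.34]), np.float64(1621.0), 6) (array([  5134.58,   1984.4 , -15288.97]), np.float64(8.0), 6)
(array([ 431.59, -202.29]), np.float64(59.0), 240) (array([421.79, -20.72]), np.float64(63.0), 380)
```

View pics/w1.png

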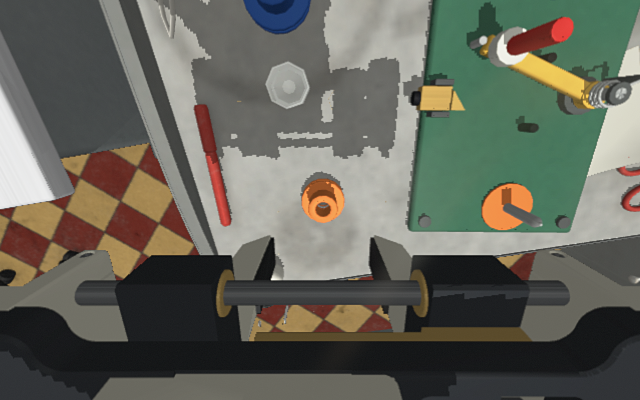

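The wrist view shows the orange pulley at (323,203), the orange disc at (508,207), the dish at (287,86) and the post top at (562,30). The colour range needs widening.

```bash
sed -i 's/^BLUE=.*/BLUE=((98,130,40),(128,255,255));ORG=((6,130,70),(20,255,255));GRN=((65,90,30),(90,255,200));RED=((0,190,90),(4,255,255))/' h.py
python3 - <<'E'
from h import *
im=cv2.imread("pics/w1.png")[...,::-1].copy();o=get_obs();C=cam("wrist",o)
M=blobs(im,*ORG)[1]
print([b for b in blobs(im,*ORG,100)[0]])
print(fitmask(C,M,OP,(428,-203)),fitmask(C,M,OP,(428,-203),0,True))
# orange disc ellipse -> plane z=15
n,l,s,c=cv2.connectedComponentsWithStats(M);k=1+np.argmin(np.linalg.norm(c[1:]-(508,207),axis=1)+1e4*(s[1:,4]<100))
cs,_=cv2.findContours((l==k).astype(np.uint8),cv2.RETR_EXTERNAL,cv2.CHAIN_APPROX_NONE)
P=np.array([onz(C,p[0],15)[:2] for p in cs[0]],np.float32);print("disc",cv2.minEnclosingCircle(P),cv2.fitEllipse(cv2.convexHull(P)))
for z in (15,60):print(proj(C,[610.2,-239.5,z]))
E
```

```text
[([436.7, 98.1], [417, 86, 47, 24, 777]), ([322.5, 199.9], [302, 179, 42, 44, 1414]), ([505.1, 205.2], [482, 183, 51, 47, 1605]), ([222.9, 293.4], [217, 270, 17, 47, 327]), ([421.8, 298.7], [413, 274, 15, 43, 234]), ([454.1, 334.8], [357, 328, 173, 13, 1528]), ([295.8, 336.7], [254, 332, 88, 9, 527])]
(array([ 428.78, -202.49]), np.float64(178.0), 1457) (array([ 428.49, -207.92,  -17.23]), np.float64(17.0), 1457)
disc ((609.9584350585938, -237.16497802734375), 25.35114097595215) ((609.8319091796875, -237.2849578857422), (48.910499572753906, 50.62455749511719), 55.760562896728516)
[[506.58812559 208.7806257 ]]
[[540.30895499 226.49011175]]
```

Call:
arm_command:
  gripper: [60,60,60,60,60]
  dp:
    - [0,0.06,0.82]
    - [0,0,0.82]
    - [0,0,0.82]
    - [0,0,0.82]
    - [0,0,0.82]
  twist: [0,0,0,0,0]

```text
time: 3.28
tool_pos: [429.5, -203.5, 17.6]
tcp_rot: [3.141, 0.0, 1.4]
contact_force: [-0.1, 0.5, 0.2]
grip_width: 60.1
finger_force: 0.0
```

Call:
arm_command:
  gripper: [0,0,0,0,0]
  dp:
    - [0,0,0]
    - [0,0,0]
    - [0,0,0]
    - [0,0,0]
    - [0,0,0]
  twist: [0,0,0,0,0]

```text
time: 3.9
tool_pos: [429.9, -203.9, 18.9]
tcp_rot: [3.14, 0.001, 1.399]
contact_force: [-0.8, 0.3, 6.4]
grip_width: 26.9
finger_force: 30.0
```

Call:
arm_command:
  gripper: [0,0,0,0,0]
  dp:
    - [0,0,-0.5]
    - [0,0,-1]
    - [0,0,-1]
    - [0,0,-1]
    - [0,0,-1]
  twist: [0,0,0,0,0]

```text
time: 4.53
tool_pos: [429.3, -203.6, 132.1]
tcp_rot: [3.141, 0.0, 1.399]
contact_force: [0.3, -0.5, -1.2]
grip_width: 26.6
finger_force: 30.0
```

Run:
```python
from h import *
C,im=snap("wrist","w2");o=get_obs();print(o["tool_pos"].round(1),o["grip_width"],o["finger_force"])
print(blobs(im,*ORG,100)[0])
cv2.imwrite("pics/w2c.png",cv2.resize(im[150:350,200:520][...,::-1],(800,500),interpolation=cv2.INTER_CUBIC))
plan((585,-235,128),1.396)
```

```text
[ 430.8 -204.5  135.1] 27.113268855210723 29.999994495883584
[([430.8, 97.0], [412, 85, 44, 24, 630]), ([497.5, 200.0], [475, 179, 49, 45, 1492]), ([321.8, 245.5], [292, 211, 61, 70, 3117]), ([274.0, 293.8], [271, 270, 9, 47, 205]), ([414.9, 334.3], [351, 328, 122, 13, 1036]), ([269.2, 336.6], [196, 332, 153, 9, 893])]
from [ 430.8 -204.5  135.1] yaw 1.399 t 4.58 rows 10 tw 0.0
[[-0.01, 0.63, 0.03], [-0.02, 0.63, 0.03], [-0.01, 0.63, 0.03], [-0.02, 0.63, 0.03], [-0.01, 0.63, 0.03]]
[[-0.02, 0.63, 0.03], [-0.01, 0.63, 0.03], [-0.02, 0.62, 0.02], [-0.01, 0.63, 0.03], [-0.02, 0.62, 0.02]]
```

View pics/w2c.png

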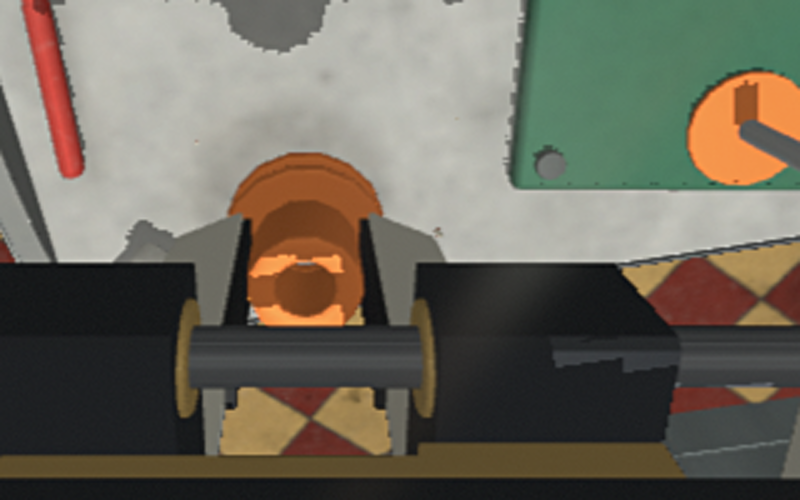

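The pulley hangs upright in the grip; its hole centre is at about pixel (322.4,266) and its wheel front edge at row 211.

Run:
```python
from h import *
c=get_calibration("wrist");C=(c,c["mount"][:3,:3],c["mount"][:3,3])
for x in(-4,-2,0,2,4):
  print(x,[proj(C,[x,0,z])[0].round(1).tolist() for z in(-17,)],[proj(C,[x+22,0,z])[0].round(1).tolist() for z in(5,19)])
```

```text
-4 [[322.9, 271.3]] [[322.8, 221.7], [322.8, 213.9]]
-2 [[322.9, 268.2]] [[322.8, 218.8], [322.8, 211.1]]
0 [[322.9, 265.2]] [[322.9, 215.8], [322.8, 208.3]]
2 [[322.9, 262.1]] [[322.9, 212.8], [322.8, 205.5]]
4 [[322.9, 259.0]] [[322.9, 209.8], [322.8, 202.7]]
```

Call:
arm_command:
  gripper: [0,0,0,0,0]
  dp:
    - [-0.01,0.63,0.03]
    - [-0.02,0.63,0.03]
    - [-0.01,0.63,0.03]
    - [-0.02,0.63,0.03]
    - [-0.01,0.63,0.03]
  twist: [0,0,0,0,0]

```text
time: 5.2
tool_pos: [507.0, -218.8, 126.9]
tcp_rot: [-3.141, -0.0, 1.399]
contact_force: [0.4, -0.5, -0.6]
grip_width: 27.1
finger_force: 30.0
```

Call:
arm_command:
  gripper: [0,0,0,0,0]
  dp:
    - [-0.02,0.63,0.03]
    - [-0.01,0.63,0.03]
    - [-0.02,0.62,0.02]
    - [-0.01,0.63,0.03]
    - [-0.02,0.62,0.02]
  twist: [0,0,0,0,0]

```text
time: 5.82
tool_pos: [583.7, -234.2, 123.4]
tcp_rot: [-3.141, -0.0, 1.399]
contact_force: [1.5, -0.5, -1.0]
grip_width: 26.7
finger_force: 30.0
```

Run:
```python
from h import *
C,im=snap("wrist","w3");o=get_obs();print(o["tool_pos"].round(1),o["tcp_rot"])
print(blobs(im,*ORG,100)[0])
cv2.imwrite("pics/w3c.png",cv2.resize(im[100:350,200:600][...,::-1],(800,500),interpolation=cv2.INTER_CUBIC))
print(proj(C,[[610.2,-239.5,15],[610.2,-239.5,60]]))
```

```text
[ 585.4 -234.6  123.4] [3.14039845e+00 1.72651628e-04 1.39901140e+00]
[([252.6, 91.8], [235, 80, 46, 24, 750]), ([330.9, 229.8], [292, 177, 83, 104, 4654]), ([274.0, 293.8], [271, 270, 9, 47, 203]), ([369.5, 291.1], [365, 270, 8, 47, 149]), ([350.1, 335.3], [196, 328, 277, 13, 2028])]
[[349.25659282 200.05465947]
 [354.20859517 216.13259196]]
```

View pics/w3c.png

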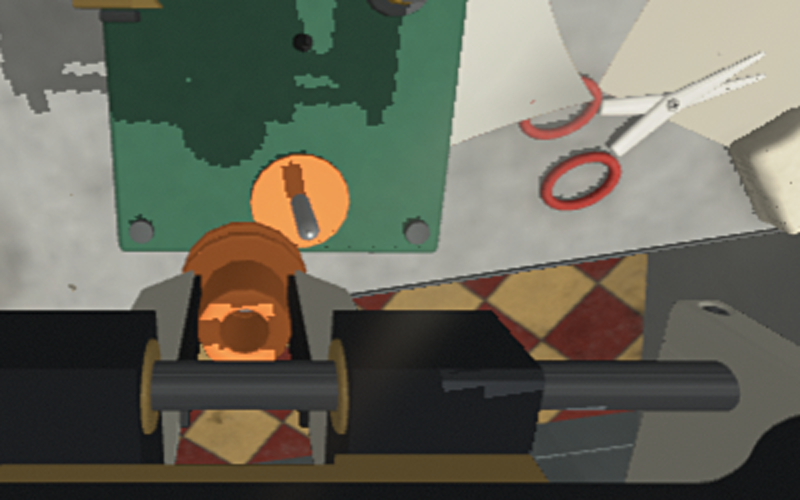

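The spindle's base is at (349,199) and its tip at (354.5,216), matching the model prediction within 1 px. Moving over it.

Call:
arm_command:
  gripper: [0,0,0,0,0]
  dp:
    - [0.02,0.5,0]
    - [0.01,0.5,0]
    - [0,0,0.5]
    - [0,0,0.5]
    - [0,0,0.3]
  twist: [0,0,0,0,0]

```text
time: 6.5
tool_pos: [607.1, -237.4, 89.6]
tcp_rot: [-3.139, -0.001, 1.399]
contact_force: [0.2, 0.3, 0.0]
grip_width: 27.4
finger_force: 30.0
```

Call:
arm_command:
  gripper: [0,0,0,0,0]
  dp:
    - [0,0,0]
    - [0,0,0]
    - [0,0,0]
    - [0,0,0]
    - [0,0,0]
  twist: [0,0,0,0,0]

```text
time: 7.12
tool_pos: [608.4, -237.8, 91.4]
tcp_rot: [3.141, 0.0, 1.399]
contact_force: [0.9, -0.5, -0.9]
grip_width: 26.7
finger_force: 30.0
```

Call:
arm_command:
  gripper: [0,0,0,0,0]
  dp:
    - [-0.01,0.08,0]
    - [0,0,0.2]
    - [0,0,0.25]
    - [0,0,0.25]
    - [0,0,0.25]
  twist: [0,0,0,0,0]

```text
time: 7.75
tool_pos: [610.1, -238.4, 66.8]
tcp_rot: [-3.141, 0.0, 1.399]
contact_force: [0.3, 0.3, -0.8]
grip_width: 27.0
finger_force: 30.0
```

Call:
arm_command:
  gripper: [0,0,0,0,0]
  dp:
    - [0,0,0.3]
    - [0,0,0.3]
    - [0,0,0.3]
    - [0,0,0.3]
    - [0,0,0.06]
  twist: [0,0,0,0,0]

```text
time: 8.38
tool_pos: [610.1, -238.4, 35.4]
tcp_rot: [-3.141, 0.0, 1.399]
contact_force: [0.9, 0.3, -0.9]
grip_width: 27.0
finger_force: 30.0
```

Open; it drops the last millimetre. Then check before leaving.

Call:
arm_command:
  gripper: [0,0,50,50,50]
  dp:
    - [0,0,0.03]
    - [0,0,0]
    - [0,0,0]
    - [0,0,0]
    - [0,0,0]
  twist: [0,0,0,0,0]

```text
time: 9.0
tool_pos: [610.4, -238.4, 35.4]
tcp_rot: [3.141, 0.0, 1.399]
contact_force: [0.6, 0.5, -0.5]
grip_width: 48.7
finger_force: 0.0
```

Call:
arm_command:
  gripper: [60,60,60,60,60]
  dp:
    - [0,0,-0.8]
    - [0,0,-0.9]
    - [0,0,-0.9]
    - [0,0,-0.9]
    - [0,0,-0.3]
  twist: [0,0,0,0,0]

```text
time: 9.62
tool_pos: [610.9, -238.7, 131.9]
tcp_rot: [3.139, 0.001, 1.399]
contact_force: [1.0, -0.3, -0.2]
grip_width: 60.0
finger_force: 0.0
```

Run:
```python
from h import *
C,im=snap("wrist","w4");M=blobs(im,*ORG)[1]
M[260:]=0
for z in(15,30):print(z,fitmask(C,M,OP,(610,-239),z))
plan((421.5,-20.5,125),1.396)
```

```text
15 (array([ 610.69, -237.58]), np.float64(78.0), 1750)
30 (array([ 611.65, -233.15]), np.float64(137.0), 1750)
from [ 610.9 -238.7  132. ] yaw 1.399 t 9.68 rows 15 tw 0.0
[[0.49, -0.6, 0.02], [0.49, -0.6, 0.02], [0.49, -0.6, 0.02], [0.49, -0.6, 0.02], [0.49, -0.6, 0.02]]
[[0.49, -0.6, 0.02], [0.48, -0.6, 0.02], [0.49, -0.59, 0.02], [0.48, -0.6, 0.02], [0.49, -0.59, 0.02]]
[[0.48, -0.6, 0.02], [0.49, -0.59, 0.02], [0.48, -0.6, 0.01], [0.49, -0.59, 0.02], [0.48, -0.6, 0.01]]
```

Call:
arm_command:
  gripper: [60,60,60,60,60]
  dp:
    - [0.49,-0.6,0.02]
    - [0.49,-0.6,0.02]
    - [0.49,-0.6,0.02]
    - [0.49,-0.6,0.02]
    - [0.49,-0.6,0.02]
  twist: [0,0,0,0,0]

```text
time: 10.3
tool_pos: [545.9, -164.5, 126.6]
tcp_rot: [-3.14, -0.0, 1.399]
contact_force: [0.1, 0.5, 0.2]
grip_width: 60.0
finger_force: 0.0
```

Call:
arm_command:
  gripper: [60,60,60,60,60]
  dp:
    - [0.49,-0.6,0.02]
    - [0.48,-0.6,0.02]
    - [0.49,-0.59,0.02]
    - [0.48,-0.6,0.02]
    - [0.49,-0.59,0.02]
  twist: [0,0,0,0,0]

```text
time: 10.92
tool_pos: [482.9, -92.0, 124.3]
tcp_rot: [-3.14, -0.0, 1.399]
contact_force: [0.0, -0.0, 0.2]
grip_width: 59.7
finger_force: 0.0
```

Call:
arm_command:
  gripper: [64,64,64,64,64]
  dp:
    - [0.48,-0.6,0.02]
    - [0.49,-0.59,0.02]
    - [0.48,-0.6,0.01]
    - [0.49,-0.59,0.02]
    - [0.48,-0.6,0.01]
  twist: [0,0,0,0,0]

```text
time: 11.55
tool_pos: [419.9, -19.4, 123.0]
tcp_rot: [-3.141, 0.0, 1.399]
contact_force: [-0.4, -0.0, -0.2]
grip_width: 64.4
finger_force: 0.0
```

Run:
```python
from h import *
C,im=snap("wrist","w5");M=blobs(im,*BLUE)[1];M[255:]=0
print(blobs(im,*BLUE,100)[0]);print(fitmask(C,M,BP,(421,-20.5)))
plan((421.5,-20.5,18),1.396)
```

```text
[([550.2, 172.9], [519, 143, 69, 64, 2628]), ([323.6, 198.4], [297, 172, 54, 54, 2033])]
(array([420.96, -22.45]), np.float64(233.0), 2258)
from [417.9 -17.9 122.8] yaw 1.399 t 11.6 rows 5 tw 0.01
[[-0.02, 0.03, 0.84], [-0.01, 0.03, 0.84], [-0.02, 0.03, 0.84], [-0.01, 0.03, 0.84], [-0.02, 0.04, 0.83]]
```

Call:
arm_command:
  gripper: [64,64,64,64,64]
  dp:
    - [-0.1,0.1,0.83]
    - [-0.08,0.05,0.83]
    - [0,0,0.83]
    - [0,0,0.83]
    - [0,0,0.82]
  twist: [0,0,0,0,0]

```text
time: 12.22
tool_pos: [423.9, -25.3, 19.2]
tcp_rot: [3.141, 0.0, 1.399]
contact_force: [0.2, 0.5, 0.9]
grip_width: 64.1
finger_force: 0.0
```

Call:
arm_command:
  gripper: [0,0,0,0,0]
  dp:
    - [0,0,0]
    - [0,0,0]
    - [0,0,0]
    - [0,0,0]
    - [0,0,0]
  twist: [0,0,0,0,0]

```text
time: 12.85
tool_pos: [423.9, -25.4, 20.4]
tcp_rot: [3.141, 0.0, 1.399]
contact_force: [-1.6, 0.5, 6.8]
grip_width: 33.3
finger_force: 30.0
```

Call:
arm_command:
  gripper: [0,0,0,0,0]
  dp:
    - [0,0,-0.5]
    - [0,0,-1]
    - [0,0,-1]
    - [0,0,-1]
    - [0,0,-1]
  twist: [0,0,0,0,0]

```text
time: 13.48
tool_pos: [423.6, -25.3, 133.7]
tcp_rot: [3.141, 0.0, 1.399]
contact_force: [0.5, -0.2, -1.0]
grip_width: 33.4
finger_force: 30.0
```

```bash
python3 -c "
from h import *
plan((620,-28,124),1.396,10)"
```

```text
from [423.6 -25.3 133.7] yaw 1.399 t 13.47 rows 10 tw 0.0
[[0.12, 0.78, 0.04], [0.12, 0.78, 0.04], [0.12, 0.77, 0.04], [0.13, 0.78, 0.04], [0.12, 0.77, 0.04]]
[[0.13, 0.78, 0.04], [0.12, 0.77, 0.04], [0.13, 0.78, 0.04], [0.12, 0.77, 0.03], [0.13, 0.78, 0.04]]
```

Call:
arm_command:
  gripper: [0,0,0,0,0]
  dp:
    - [0.12,0.78,0.04]
    - [0.12,0.78,0.04]
    - [0.12,0.77,0.04]
    - [0.13,0.78,0.04]
    - [0.12,0.77,0.04]
  twist: [0,0,0,0,0]

```text
time: 14.1
tool_pos: [522.4, -26.9, 127.8]
tcp_rot: [3.141, 0.0, 1.399]
contact_force: [-0.2, 0.3, -1.7]
grip_width: 33.3
finger_force: 30.0
```

Call:
arm_command:
  gripper: [0,0,0,0,0]
  dp:
    - [0.13,0.78,0.04]
    - [0.12,0.77,0.04]
    - [0.13,0.78,0.04]
    - [0.12,0.77,0.03]
    - [0.13,0.78,0.04]
  twist: [0,0,0,0,0]

```text
time: 14.72
tool_pos: [620.6, -27.9, 123.1]
tcp_rot: [3.142, 0.0, 1.399]
contact_force: [-0.1, -0.4, -1.3]
grip_width: 33.3
finger_force: 30.0
```

Run:
```python
from h import *
get_obs();capture("top")
C,im=snap("wrist","w6");o=get_obs();print(o["tool_pos"].round(1),o["tcp_rot"])
cv2.imwrite("pics/w6c.png",cv2.resize(im[100:350,200:600][...,::-1],(800,500),interpolation=cv2.INTER_CUBIC))
P=proj(C,[[646.5,-32.6,15],[646.5,-32.6,60]]);print(P,(P-[200,100])*2)
c=get_calibration("wrist");K=(c,c["mount"][:3,:3],c["mount"][:3,3])
for x in(-4,-2,0,2,4):
  print(x,[((proj(K,[x,0,z])[0]-[200,100])*2).round(1).tolist() for z in(-16,)],[((proj(K,[x+28,0,z])[0]-[200,100])*2).round(1).tolist() for z in(6,20)])
```

```text
[621.4 -28.  122.8] [3.14030675e+00 2.61030328e-05 1.39899839e+00]
[[346.11522073 199.80613345]
 [350.68513659 215.87132284]] [[292.23044146 199.61226689]
 [301.37027318 231.74264568]]
-4 [[245.7, 340.6]] [[245.7, 224.5], [245.5, 210.1]]
-2 [[245.8, 334.6]] [[245.7, 218.5], [245.6, 204.5]]
0 [[245.8, 328.6]] [[245.7, 212.4], [245.6, 198.8]]
2 [[245.8, 322.5]] [[245.8, 206.3], [245.6, 193.1]]
4 [[245.8, 316.3]] [[245.8, 200.2], [245.6, 187.4]]
```

View pics/w6c.png

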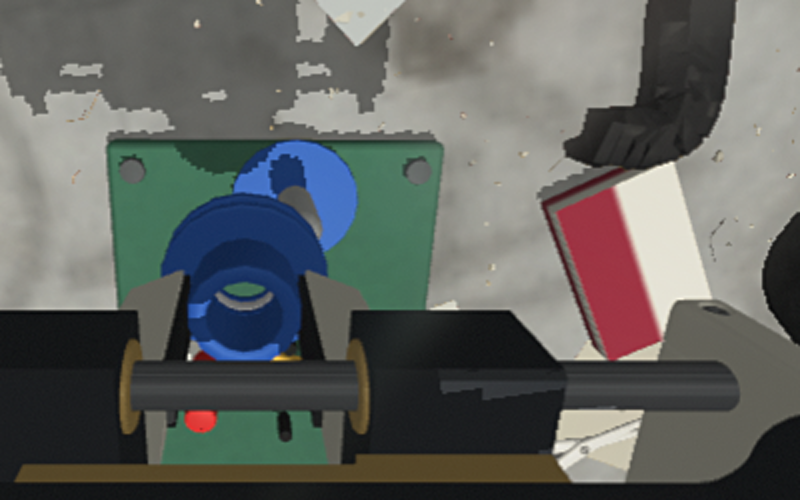

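The hole centre is at crop (244,324), so the pulley sits about 1.7 mm forward in tool x. The disc centre is near crop (296,197). I'll refine with a circle fit.

Run:
```python
from h import *
from scipy.optimize import least_squares
im=cv2.imread("pics/w6.png")[...,::-1].copy();o=get_obs();C=cam("wrist",o)
h=cv2.cvtColor(im,cv2.COLOR_RGB2HSV);m=cv2.inRange(h,np.array((98,130,170)),np.array((128,255,255)))
m[:165]=0;m[260:]=0
cs,_=cv2.findContours(m,cv2.RETR_EXTERNAL,cv2.CHAIN_APPROX_NONE);c=max(cs,key=cv2.contourArea)[:,0]
c=c[(c[:,1]<197)|(c[:,0]>362)]; c=c[(c[:,0]>=317)]
P=np.array([onz(C,p,15)[:2] for p in c])
for it in range(3):
    r=least_squares(lambda v:np.hypot(P[:,0]-v[0],P[:,1]-v[1])-v[2],(646,-32,29),loss="soft_l1",f_scale=.4)
    e=r.fun;P=P[abs(np.hypot(P[:,0]-r.x[0],P[:,1]-r.x[1])-r.x[2])<1.5]
print(r.x,len(P))
Q=(P-r.x[:2]);print(np.degrees(np.arctan2(Q[:,1],Q[:,0])).round()[::6])
```

```text
[648.05988192 -34.40651923  28.23365679] 74
[114. 125. 138. 112. -69. -53. -37. -23.  -9.   4.  17.  30.  51.]
```

Run:
```python
from h import *
for f,cols,uv in(("w5",((98,130,40),(128,255,255)),(550,173)),("w6",((98,130,40),(128,255,255)),(346,198))):
    im=cv2.imread(f"pics/{f}.png")[...,::-1].copy();m=blobs(im,*cols)[1]
    cs,_=cv2.findContours(m,cv2.RETR_EXTERNAL,cv2.CHAIN_APPROX_NONE);c=max(cs,key=cv2.contourArea)[:,0] if f=="w6" else min([c for c in cs if len(c)>60],key=lambda c:np.linalg.norm(c[:,0].mean(0)-uv))[:,0]
    o=get_obs()
    if f=="w5": o["tool_pos"]=np.array([421,-20.,122.8]);o["tool_pos"][:2]=(417.9,-17.9)
    C=cam("wrist",o);P=np.array([onz(C,p,15)[:2] for p in c])
    best=None;rng=np.random.default_rng(0)
    for _ in range(4000):
        p=P[rng.choice(len(P),3,False)];A=np.c_[2*p,np.ones(3)]
        if abs(np.linalg.det(A))<100: continue
        s=np.linalg.solve(A,(p**2).sum(1));r=np.sqrt(s[2]+s[0]**2+s[1]**2)
        if not 26<r<32: continue
        n=(abs(np.hypot(*(P-s[:2]).T)-r)<.6)
        if best is None or n.sum()>best.sum():best=n
    p=P[best];s=np.linalg.lstsq(np.c_[2*p,np.ones(len(p))],(p**2).sum(1),rcond=None)[0];print(f,s[:2],np.sqrt(s[2]+s[0]**2+s[1]**2),best.sum(),len(P))
```

```text
w5 [643.99261755 -31.65177078] 31.668554510455547 136 246
w6 [645.362501   -33.30265342] 31.44107958750952 109 322
```

Run:
```python
from h import *
im=cv2.imread("pics/w6.png")[...,::-1].copy();o=get_obs();C=cam("wrist",o);print(o["tool_pos"].round(1))
m=blobs(im,*BLUE)[1]
for y in range(168,216,4):
    xs=np.where(m[y,300:420])[0]+300;print(y,xs.min() if len(xs) else 0,xs.max() if len(xs) else 0, end=" | ")
t=np.linspace(0,2*np.pi,721)
for q in((646.5,-32.6),(648,-32)):
    E=proj(C,np.c_[q[0]+31*np.cos(t),q[1]+31*np.sin(t),0*t+15]);print(q)
    for y in range(168,216,4):
        k=E[abs(E[:,1]-y)<.6,0];print(y,k.min().round(),k.max().round(),end=" | ") if len(k) else None
# shaft: non-blue gray pixels along rows
for y in(198,202,206,210,214): print(y,[im[y,x].tolist() for x in range(342,366,2)])
```

```text
[621.4 -28.  122.8]
168 0 0 | 172 335 360 | 176 328 367 | 180 324 371 | 184 321 374 | 188 318 376 | 192 317 377 | 196 316 378 | 200 305 378 | 204 300 377 | 208 300 376 | 212 300 375 | (646.5, -32.6)
172 334.0 363.0 | 176 328.0 369.0 | 180 324.0 373.0 | 184 321.0 375.0 | 188 319.0 377.0 | 192 318.0 378.0 | 196 317.0 379.0 | 200 317.0 379.0 | 204 317.0 378.0 | 208 318.0 377.0 | 212 319.0 375.0 | (648, -32)
168 347.0 353.0 | 172 334.0 366.0 | 176 328.0 371.0 | 180 325.0 375.0 | 184 322.0 377.0 | 188 320.0 379.0 | 192 319.0 380.0 | 196 318.0 380.0 | 200 318.0 380.0 | 204 319.0 379.0 | 208 320.0 378.0 | 212 321.0 376.0 | 198 [[83, 83, 81], [79, 80, 78], [80, 80, 79], [82, 83, 81], [85, 86, 83], [86, 86, 84], [90, 90, 86], [74, 115, 192], [71, 117, 201], [72, 117, 201], [71, 116, 199], [69, 116, 198]]
202 [[27, 49, 95], [57, 61, 74], [81, 81, 78], [83, 85, 82], [84, 86, 84], [87, 87, 85], [88, 89, 86], [92, 92, 92], [72, 117, 197], [71, 117, 200], [72, 117, 201], [70, 116, 199]]
206 [[23, 45, 88], [27, 51, 98], [26, 54, 105], [26, 47, 91], [85, 87, 87], [96, 97, 93], [93, 94, 91], [91, 91, 88], [85, 101, 131], [70, 118, 203], [72, 118, 199], [70, 116, 197]]
210 [[26, 52, 101], [28, 54, 103], [29, 55, 104], [24, 48, 93], [24, 51, 100], [32, 51, 93], [111, 113, 112], [117, 118, 114], [108, 108, 103], [87, 104, 139], [70, 117, 201], [70, 116, 198]]
214 [[27, 53, 102], [26, 51, 100], [27, 52, 101], [26, 52, 101], [27, 53, 103], [26, 50, 94], [23, 51, 100], [76, 87, 109], [134, 135, 131], [115, 114, 110], [72, 116, 195], [71, 117, 199]]
```

Call:
arm_command:
  gripper: [0,0,0,0,0]
  dp:
    - [-0.05,0.51,0]
    - [-0.04,0.51,0]
    - [0,0,0.6]
    - [0,0,0.6]
    - [0,0,0]
  twist: [0,0,0,0,0]

```text
time: 15.45
tool_pos: [642.9, -34.2, 90.1]
tcp_rot: [-3.137, 0.0, 1.399]
contact_force: [-0.6, -0.4, -1.6]
grip_width: 34.0
finger_force: 30.0
```

Call:
arm_command:
  gripper: [0,0,0,0,0]
  dp:
    - [0,0,0]
    - [0,0,0]
    - [0,0,0]
    - [0,0,0]
    - [0,0,0]
  twist: [0,0,0,0,0]

```text
time: 16.08
tool_pos: [644.9, -34.6, 92.6]
tcp_rot: [3.141, 0.0, 1.399]
contact_force: [0.6, 0.5, -1.9]
grip_width: 33.6
finger_force: 30.0
```

Call:
arm_command:
  gripper: [0,0,0,0,0]
  dp:
    - [0.01,0.05,0]
    - [0,0,0.2]
    - [0,0,0.25]
    - [0,0,0.25]
    - [0,0,0.25]
  twist: [0,0,0,0,0]

```text
time: 16.7
tool_pos: [646.3, -34.7, 68.3]
tcp_rot: [3.141, 0.0, 1.399]
contact_force: [0.1, -2.0, -1.7]
grip_width: 33.0
finger_force: 30.0
```

Call:
arm_command:
  gripper: [0,0,0,0,0]
  dp:
    - [0,0,0.3]
    - [0,0,0.3]
    - [0,0,0.3]
    - [0,0,0.3]
    - [0,0,0.04]
  twist: [0,0,0,0,0]

```text
time: 17.32
tool_pos: [646.2, -34.9, 37.2]
tcp_rot: [3.142, 0.001, 1.399]
contact_force: [0.5, -4.0, 0.7]
grip_width: 33.4
finger_force: 30.0
```

Call:
arm_command:
  gripper: [0,0,60,60,60]
  dp:
    - [0,0,0]
    - [0,0,0]
    - [0,0,0]
    - [0,0,0]
    - [0,0,0]
  twist: [0,0,0,0,0]

```text
time: 17.95
tool_pos: [646.0, -34.0, 37.9]
tcp_rot: [-3.141, -0.0, 1.399]
contact_force: [-0.2, 0.0, -0.2]
grip_width: 57.8
finger_force: 0.0
```

Call:
arm_command:
  gripper: [64,64,64,64,64]
  dp:
    - [0,0,-0.8]
    - [0,0,-0.9]
    - [0,0,-0.9]
    - [0,0,-0.9]
    - [0,0,-0.3]
  twist: [0,0,0,0,0]

```text
time: 18.58
tool_pos: [646.8, -34.3, 134.4]
tcp_rot: [3.139, -0.0, 1.399]
contact_force: [-0.8, -0.5, -0.8]
grip_width: 64.0
finger_force: 0.0
```

Run:
```python
from h import *
C,im=snap("wrist","w7")
M=blobs(im,*BLUE)[1];M[265:]=0
print(blobs(im,*BLUE,100)[0])
for z in(15,30):
    # union of disc r31 and pulley
    print(z,fitmask(C,M,BP,(646,-33),z),fitmask(C,M,[(31,15-z,15.5-z)]+BP,(646,-33),z))
T,b=snap("top","t2");print("red",[x for x in blobs(b,*RED,4)[0] if 340<x[0][0]<410 and 150<x[0][1]<210])
# wrist hub top centre bright/hole: save crop
cv2.imwrite("pics/w7c.png",np.hstack([cv2.resize(b[135:225,330:450][...,::-1],(400,300),interpolation=cv2.INTER_CUBIC),cv2.resize(im[100:340,160:480][...,::-1],(400,300))]))
```

```text
[([322.3, 192.7], [292, 166, 61, 59, 2414])]
15 (array([647.91, -30.42]), np.float64(209.0), 2813) (array([647.39, -32.77]), np.float64(80.0), 2813)
30 (array([648.37, -25.44]), np.float64(106.0), 2813) (array([647.36, -32.06]), np.float64(449.0), 2813)
red []
```

View pics/w7c.png

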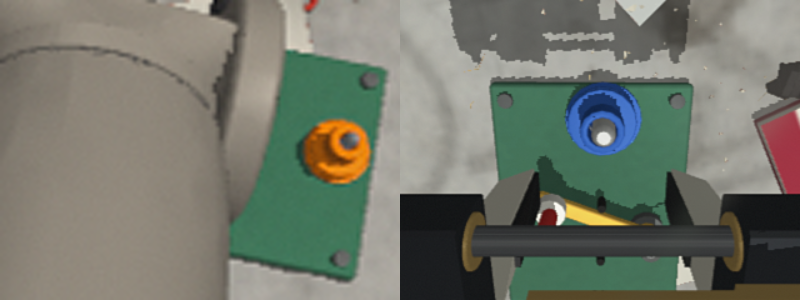

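Both pulleys are seated, with the spindle tip showing through the blue hole in the right half. Now the post: predicted at (591,-96).

```bash
python3 -c "
from h import *
plan((591,-96,125),-0.174)"
```

```text
from [646.4 -34.4 133.3] yaw 1.399 t 18.68 rows 20 tw 0.9
[[-0.14, -0.09, 0.02], [-0.15, -0.08, 0.02], [-0.15, -0.06, 0.02], [-0.16, -0.05, 0.02], [-0.16, -0.04, 0.02]]
[[-0.16, -0.03, 0.02], [-0.17, -0.01, 0.02], [-0.17, -0.0, 0.01], [-0.16, 0.01, 0.02], [-0.16, 0.02, 0.01]]
[[-0.16, 0.04, 0.02], [-0.16, 0.05, 0.01], [-0.15, 0.06, 0.02], [-0.15, 0.07, 0.01], [-0.14, 0.09, 0.02]]
[[-0.14, 0.1, 0.01], [-0.13, 0.1, 0.02], [-0.12, 0.12, 0.01], [-0.11, 0.12, 0.02], [-0.1, 0.13, 0.01]]
```

Call:
arm_command:
  gripper: [60,60,60,60,60]
  dp:
    - [-0.14,-0.09,0.02]
    - [-0.15,-0.08,0.02]
    - [-0.15,-0.06,0.02]
    - [-0.16,-0.05,0.02]
    - [-0.16,-0.04,0.02]
  twist: [0.9,0.9,0.9,0.9,0.9]

```text
time: 19.3
tool_pos: [631.6, -49.9, 128.7]
tcp_rot: [-3.139, 0.001, 1.004]
contact_force: [0.1, -0.1, -0.7]
grip_width: 60.0
finger_force: 0.0
```

Call:
arm_command:
  gripper: [60,60,60,60,60]
  dp:
    - [-0.16,-0.03,0.02]
    - [-0.17,-0.01,0.02]
    - [-0.17,0,0.01]
    - [-0.16,0.01,0.02]
    - [-0.16,0.02,0.01]
  twist: [0.9,0.9,0.9,0.9,0.9]

```text
time: 19.92
tool_pos: [617.7, -65.2, 126.7]
tcp_rot: [-3.14, 0.002, 0.611]
contact_force: [0.2, 0.5, -0.5]
grip_width: 60.1
finger_force: 0.0
```

Call:
arm_command:
  gripper: [60,60,60,60,60]
  dp:
    - [-0.16,0.04,0.02]
    - [-0.16,0.05,0.01]
    - [-0.15,0.06,0.02]
    - [-0.15,0.07,0.01]
    - [-0.14,0.09,0.02]
  twist: [0.9,0.9,0.9,0.9,0.9]

```text
time: 20.55
tool_pos: [604.1, -80.6, 124.8]
tcp_rot: [-3.141, 0.002, 0.218]
contact_force: [0.3, -0.1, 0.2]
grip_width: 60.2
finger_force: 0.0
```

Call:
arm_command:
  gripper: [60,60,60,60,60]
  dp:
    - [-0.14,0.1,0.01]
    - [-0.13,0.1,0.02]
    - [-0.12,0.12,0.01]
    - [-0.11,0.12,0.02]
    - [-0.1,0.13,0.01]
  twist: [0.9,0.9,0.9,0.9,0.9]

```text
time: 21.18
tool_pos: [589.9, -95.9, 123.0]
tcp_rot: [-3.141, 0.002, -0.175]
contact_force: [-0.3, 0.0, 0.0]
grip_width: 60.3
finger_force: 0.0
```

Run:
```python
from h import *
C,im=snap("wrist","w8");o=get_obs();print(o["tool_pos"].round(1),o["tcp_rot"][2])
print(proj(C,[[591,-96,89],[591,-96,45]]))
print([x for x in blobs(im,(0,150,60),(5,255,255),60)[0]],[x for x in blobs(im,(175,150,60),(180,255,255),60)[0]])
```

```text
[589.6 -96.3 123. ] -0.17776986402355943
[[321.4590966  226.96559441]
 [321.51723075 207.45586657]]
[([443.4, 11.3], [437, 0, 12, 24, 129]), ([612.3, 21.0], [597, 0, 26, 42, 522]), ([557.9, 25.0], [535, 2, 49, 54, 1003]), ([609.8, 81.7], [607, 71, 6, 25, 63]), ([596.8, 104.4], [583, 81, 26, 44, 384]), ([564.2, 112.6], [553, 100, 24, 25, 105]), ([546.0, 132.3], [540, 125, 15, 15, 75]), ([594.9, 155.6], [582, 140, 22, 33, 228]), ([543.8, 167.3], [526, 145, 44, 47, 925]), ([583.1, 168.9], [575, 165, 17, 10, 76]), ([586.5, 220.7], [574, 199, 22, 40, 253]), ([323.0, 217.6], [314, 201, 18, 33, 471]), ([539.6, 226.5], [523, 207, 41, 43, 942]), ([584.1, 257.7], [578, 250, 11, 15, 70])] []
```

Call:
arm_command:
  gripper: [45,45,45,45,45]
  dp:
    - [0.06,0,0.55]
    - [0,0,0.55]
    - [0,0,0.55]
    - [0,0,0.6]
    - [0,0,0.55]
  twist: [0,0,0,0,0]

```text
time: 21.85
tool_pos: [592.0, -96.2, 53.1]
tcp_rot: [3.142, 0.001, -0.172]
contact_force: [0.3, 0.3, -0.6]
grip_width: 45.2
finger_force: 0.0
```

Call:
arm_command:
  gripper: [0,0,0,0,0]
  dp:
    - [0,0,0]
    - [0,0,0]
    - [0,0,0]
    - [0,0,0]
    - [0,0,0]
  twist: [0,0,0,0,0]

```text
time: 22.48
tool_pos: [592.4, -97.2, 55.1]
tcp_rot: [3.14, -0.001, -0.172]
contact_force: [-0.5, -5.3, 2.5]
grip_width: 13.2
finger_force: 30.0
```

Run:
```python
from h import *
o=get_obs();p=o["tool_pos"];print(p.round(1),o["contact_force"].round(1),o["grip_width"],o["tcp_rot"])
yaw=-.1735;R=np.array([[np.cos(yaw),-np.sin(yaw)],[np.sin(yaw),np.cos(yaw)]])
c=np.array([618.5,-134.3]);q=R.T@(p[:2]-c);print("drive",q.round(1),"angle",np.arctan2(-q[1],-(q[0]-50))+.375, "r",np.hypot(q[0]-50,q[1]))
th=np.linspace(0,.68,16)-.375;W=np.c_[50-90*np.cos(th),-90*np.sin(th)]
y=o["tcp_rot"][2];t=np.array([[np.cos(y),np.sin(y)],[np.sin(y),-np.cos(y)]])
D=(t@R@np.diff(W,axis=0).T).T/25;print(D.round(2).tolist())
```

```text
[592.4 -97.2  55.1] [-0.5 -5.3  2.5] 13.186661078995714 [ 3.14045549e+00 -1.21717437e-03 -1.72009767e-01]
drive [-32.1  32.1] angle 0.0024230594621350576 r 88.12387717079227
[[-0.06, 0.15], [-0.05, 0.16], [-0.04, 0.16], [-0.04, 0.16], [-0.03, 0.16], [-0.02, 0.16], [-0.01, 0.16], [-0.01, 0.16], [0.0, 0.16], [0.01, 0.16], [0.02, 0.16], [0.02, 0.16], [0.03, 0.16], [0.04, 0.16], [0.05, 0.16]]
```

Call:
arm_command:
  gripper: [0,0,0,0,0]
  dp:
    - [-0.06,0.15,0]
    - [-0.05,0.16,0]
    - [-0.04,0.16,0]
    - [-0.04,0.16,0]
    - [-0.03,0.16,0]
  twist: [0,0,0,0,0]

```text
time: 23.1
tool_pos: [583.8, -112.5, 55.0]
tcp_rot: [-3.138, -0.0, -0.171]
contact_force: [-0.8, 9.3, 5.5]
grip_width: 13.4
finger_force: 30.0
```

Call:
arm_command:
  gripper: [0,0,0,0,0]
  dp:
    - [-0.02,0.16,0]
    - [-0.01,0.16,0]
    - [-0.01,0.16,0]
    - [0,0.16,0]
    - [0.01,0.16,0]
  twist: [0,0,0,0,0]

```text
time: 23.72
tool_pos: [577.7, -131.1, 54.9]
tcp_rot: [-3.137, 0.004, -0.171]
contact_force: [-6.5, 11.7, 9.9]
grip_width: 13.3
finger_force: 30.0
```

Call:
arm_command:
  gripper: [0,0,0,0,0]
  dp:
    - [0.02,0.16,0]
    - [0.03,0.16,0]
    - [0.04,0.16,0]
    - [0.05,0.16,0]
    - [0.05,0.16,0]
  twist: [0,0,0,0,0]

```text
time: 24.35
tool_pos: [577.7, -151.5, 54.8]
tcp_rot: [-3.137, 0.007, -0.171]
contact_force: [-11.7, 10.1, 13.0]
grip_width: 13.1
finger_force: 30.0
```

Call:
arm_command:
  gripper: [0,0,0,0,0]
  dp:
    - [0,0,0]
    - [0,0,0]
    - [0,0,0]
    - [0,0,0]
    - [0,0,0]
  twist: [0,0,0,0,0]

```text
time: 24.98
tool_pos: [577.9, -151.9, 54.8]
tcp_rot: [-3.138, 0.007, -0.171]
contact_force: [-9.5, 9.6, 12.0]
grip_width: 13.4
finger_force: 30.0
```

```bash
cat > ang.py <<'E'
from h import *
o=get_obs();p=o["tool_pos"];print(p.round(1),o["contact_force"].round(1),o["grip_width"].round(1),o["tcp_rot"].round(3),o["time"])
yaw=-.1735;R=np.array([[np.cos(yaw),-np.sin(yaw)],[np.sin(yaw),np.cos(yaw)]])
q=R.T@(p[:2]-np.array([618.5,-134.3]));print("drive",q.round(1),"angle",np.arctan2(-q[1],-(q[0]-50))+.375,"r",np.hypot(q[0]-50,q[1]))
E
python3 ang.py
```

```text
Traceback (most recent call last):
  File "ang.py", line 2, in <module>
    o=get_obs();p=o["tool_pos"];print(p.round(1),o["contact_force"].round(1),o["grip_width"].round(1),o["tcp_rot"].round(3),o["time"])
                                                                             ^^^^^^^^^^^^^^^^^^^^^
AttributeError: 'float' object has no attribute 'round'
```

Call:
arm_command:
  gripper: [0,0,0,0,0]
  dp:
    - [0.03,0.08,-0.02]
    - [0.04,0.08,-0.02]
    - [0,0,0]
    - [0,0,0]
    - [0,0,0]
  twist: [0,0,0,0,0]

```text
time: 25.6
tool_pos: [578.5, -155.7, 54.9]
tcp_rot: [-3.137, 0.008, -0.171]
contact_force: [-8.4, 10.0, 6.8]
grip_width: 12.9
finger_force: 30.0
```

```bash
sed -i 's/o\["grip_width"\].round(1)/o["grip_width"]/' ang.py; python3 ang.py
python3 - <<'E'
from h import *
C,im=snap("wrist","w9");a=capture("top")
cv2.imwrite("pics/fin.png",np.hstack([cv2.resize(im[:300][...,::-1],(500,300)),cv2.resize(a[130:300,320:470][...,::-1],(300,300))]))
E
```

```text
[ 578.5 -155.7   54.9] [-8.4 10.   6.8] 12.946175532950035 [-3.137  0.008 -0.171] 25.6
drive [-35.7 -28. ] angle 0.6911869055524993 r 90.12501353650912
```

View pics/fin.png

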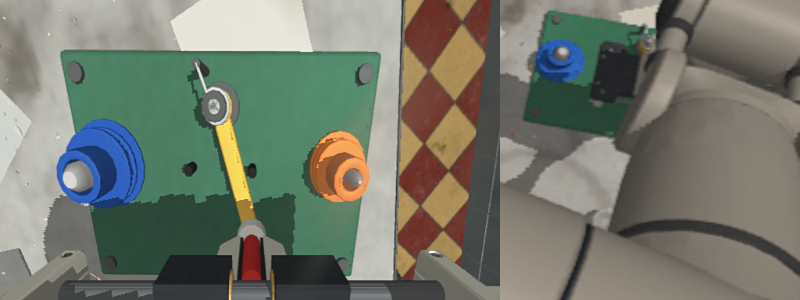

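The wrist view shows both pulleys down on their discs and the post held in the fingers. The arm lies just short of the stop pin at (250,170), at an angle of about 0.69.

```bash
python3 -c "
from plant import *
print(close_job())"
```

```text
the job is handed in; nothing more can be done
None
```

I handed the job in at about 26 s: both pulleys are fully down on their matching spindles, and my fingers hold the tensioner at about 0.69 rad, past the 0.52 click and just short of the 0.72 back stop; I did not touch the dish, plaster model, bottle or broken plaster, and the judge's result was not shown.

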